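# Screw the three-eared lid home on a key deposit pot

## Robot

A 6-joint arm with a two-finger parallel gripper is mounted at the origin on a cart in front of the work surface, level with it; the furniture and walls round the work are solid. World frame = base frame: x ahead of the robot, y to its left, z up, the work surface at z = 0. Lengths are in m, angles in rad, forces in N, time in s.
With the tool pointing down it reaches from about 0.4 to 0.825 m from the base axis. Payload 7 kg.
Tool frame: the origin (TCP) lies at the very end of the fingers, on their centre line; the grasp point (between the pads) lies arm.hold_point_z behind it (arm.hold_point_z is the distance from the TCP to the grasp point, in m); z points along the fingers, y is the line along which they close (so a half turn about z gives the same grasp; the last joint's range is limited). The gripper opens to 88 mm and grips with 3 to 60 N. Pads are 19 mm wide; open, the fingers measure 130 mm over their backs; the gripper's body (78 mm by 193 mm) begins 47 mm behind the grasp point.
Start: joints at [-0.836, 0.359, 0.012, 0, -1.224, -0.288], TCP at [0.292, -0.609, 0.227] pointing down, gripper open.
Joint ranges: [-3.07, 3.07], [-1.43, 2.12], [-1.02, 1.25], [-3.03, 1.67], [-3.05, -0], [-3.03, 3.03]. Speed limits (rad/s): [2.39, 2.39, 3.01, 3.14, 3.14, 3.14].

## Interface

Orientations are given as [roll, pitch, yaw] about the fixed x, y, z axes, in that order (R = Rz(yaw) Ry(pitch) Rx(roll)).
In Python, from station import arm gives the robot as it stands.
- The arm moves only by the shell command python3 nudge.py 'ROWS' [FORCE]. ROWS is a JSON list of rows, 1 to 20 of them, each of 5 numbers: the finger opening in m, then dx, dy, dz in m, then a turn about the tool's z in rad; each row is the pose to reach, as a shift and turn from the pose commanded when the command began, along the tool's axes at that moment; what a row does not reach only later rows make up. A row lasts 1/12 s, in which the tool goes at most 0.0417 m and 0.125 rad, less where a joint would pass 70% of its speed; a pose out of reach is approached as far as the arm can. The fingers move at their own pace and stop on an object; FORCE is the grip in N (left out, the last holds). Time passes only in rows, so rows that do not move let the fingers close. It prints the time, the measured TCP pose, the force, the opening and the grip force at its end.
- arm.get_state(): the state, without advancing time (a new reading comes with each control period).
- arm.grab_frame(name): name is "side" or "top"; returns the picture (384x512x3 uint8, red, green, blue); there is no depth.
- arm.camera_params(name): a dict with "fx", "fy", "cx", "cy" (pixels), "D" ([k1, k2, p1, p2, k3] as OpenCV has them; the pictures are not rectified), "T" (4x4, takes a point from camera to world coordinates). Camera axes: x right, y down, z forward; pixel columns grow to the right and rows downward; lengths in m; the calibration is good to about 2 mm. A picture is of the moment at which its call begins. camera_params takes no time and is no camera call.
- arm.job_done(): hands the job in; it is judged then, once.
The state is a dict: "t": time; "q": joint angles; "qd": joint speeds; "joint_efforts": joint torques, N m; "eef_pos": TCP position; "ee_rot": TCP orientation; "force": force on the tool from outside, world axes, zero at the start; "moment": the same for the moment, N m; "width": finger opening in m; "gripper_force": force on a finger pad.
Only numpy, scipy, OpenCV 4.12 (cv2) and the standard library are available. Lean on these libraries where they do the work, as an engineer would, in place of code of your own. Each camera call takes 0.05 s, during which the arm holds its last target. There are 200 camera calls.

## Task

The lid of the key deposit pot is only resting on the end of its screw neck. Without lifting it off, push its ears round backward (anticlockwise from above) until the lid drops into the start of the thread, then push it forward (clockwise) until it is screwed fully down against its stop. Feel for the stops and do not force it, do not knock the loose things round it about, and let go at the end.

Things in the scene. Friction and masses are not known exactly. Their poses are not given: they have to be found in the camera images.
- pot: Squat key deposit pot fixed to the bench: base plate 130 x 130 x 8 mm with bolt heads to 12 mm, grey drum 94 mm across up to 48 mm, then a steel screw neck under the lid. Origin: centre of the plate's underside, on the bench and on the upright axis of pot and lid; z up. Its yaw varies and does not tell where the thread starts.
- neck_face (a point): On the axis, at the neck's flat end face, 75 mm above the bench, hidden by the lid. Three right-hand thread grooves open in the face, 120 degrees apart, each ending at a hard stop; a rib beside each opening stands above the face. Turned clockwise from the start the lid only meets a rib and stays high; the openings must be found by turning it backward.
- lid: Loose aluminium screw lid with three ears, 84 mm across without them, 35 mm tall, 0.4 to 0.63 kg, too wide to grasp. Origin: on the axis, level with its lower edge; z up. At the start its three inner pins (6 mm across, at its lower edge) rest on the neck's face: origin 75 mm above the bench. An ear turns it with 1 to 3 N; it has no spring and stays where it is left.
- lid_ear (a point): Middle of the free part of one of three equal ears: 64 mm out along the lid's x axis, 11 mm above its lower edge; the others lie at 120 and 240 degrees. Ears are level bars 12 mm wide and 14 mm tall (4 to 18 mm above the lower edge), free from 44 to 86 mm from the axis, with clear space beside and below them.
- lid_top (a point): Centre of the lid's flat top, 35 mm above its lower edge (a low boss rises 2.5 mm more). The lid's travel: 25 to 75 degrees anticlockwise from the start it drops 11 mm (origin at 63.5 mm); within 25 degrees more it meets a hard backward stop. From that stop it screws down clockwise through about 104 degrees to the final hard stop, origin at 55 mm.
- brass_padlock: Loose brass padlock lying on its back, 68 x 45 x 19 mm, near the pot; to be left alone. Origin: centre of its underside.
- pin_dish: Loose round open metal tin of lock pins, 64 mm across, 22 mm tall, near the pot; to be left alone. Origin: centre of its underside.
- tape_roll: Loose roll of black tape lying flat, 58 mm across, 19 mm tall, near the pot; to be left alone. Origin: centre of its underside.
- steel_padlock: Loose steel padlock lying on its back, 58 x 38 x 16 mm, near the pot; to be left alone. Origin: centre of its underside.

How it is judged:
By the outcome, as a careful person would: the job done as asked, in the order asked, and still so for the second after the job is handed in, with the robot touching nothing.
It also fails if it takes over 51 s, if anything falls off the work surface, if the arm or the gripper's body presses on something with over 40 N, if the wrist force passes 120 N, or if a joint passes its speed limit or range.

## Working session

There is one attempt and no reset: what is moved stays moved. The work goes in short steps, Python scripts to look and compute and a shell command to move; the robot and the scene stay as the last step left them, time stands still between calls to the robot, and variables do not carry over. Pictures are saved under pics/ and viewed, at most 10 in all, crops included, and the job is handed in when it is done.

```bash
ls; mkdir -p pics
python3 - <<'E'
from station import arm
import cv2,numpy as np
for n in("top","side"):
    f=arm.grab_frame(n); cv2.imwrite(f"pics/{n}0.png",f[:,:,::-1])
    p=arm.camera_params(n); print({k:np.round(v,4).tolist() for k,v in p.items()})
s=arm.get_state(); print(s, arm.hold_point_z)
E
```

```text
nudge.py
pics
station.py
{'fx': 360.9518, 'fy': 360.9518, 'cx': 259.5335, 'cy': 189.9571, 'D': [0.0396, 0.0, 0.0, 0.0, 0.0], 'T': [[-0.0066, -0.9933, 0.1158, 0.4403], [-0.9999, 0.0081, 0.0127, -0.0997], [-0.0135, -0.1157, -0.9932, 1.0386], [0.0, 0.0, 0.0, 1.0]]}
{'fx': 480.5436, 'fy': 480.5436, 'cx': 257.4143, 'cy': 192.3455, 'D': [-0.141, 0.0, 0.0, 0.0, 0.0], 'T': [[-0.8885, -0.219, 0.4032, 0.0911], [-0.4584, 0.3847, -0.8012, 0.8087], [0.0204, -0.8967, -0.4422, 0.5996], [0.0, 0.0, 0.0, 1.0]]}
{'t': 0.1, 'q': array([-8.35956939e-01,  3.59328093e-01,  1.11656368e-02, -2.82354165e-04,
       -1.22407624e+00, -2.88075985e-01]), 'qd': array([-0.00137042, -0.00214317,  0.00212725, -0.00055653, -0.00107025,
        0.00262761]), 'joint_efforts': array([-1.03068956e-03, -5.84162271e+01,  2.93751866e+01,  7.01559573e+00,
        1.01776875e-02, -6.05067135e-05]), 'eef_pos': array([ 0.29140971, -0.60839246,  0.22571938]), 'ee_rot': array([ 3.14013431e+00, -1.55315036e-04, -2.69492528e+00]), 'force': array([-0.56831887,  0.70919243, -0.18332618]), 'moment': array([-0.02268146,  0.02904459,  0.01941108]), 'gripper_force': 0.0, 'width': 0.08788639010711195} 0.0188
```

View pics/top0.png

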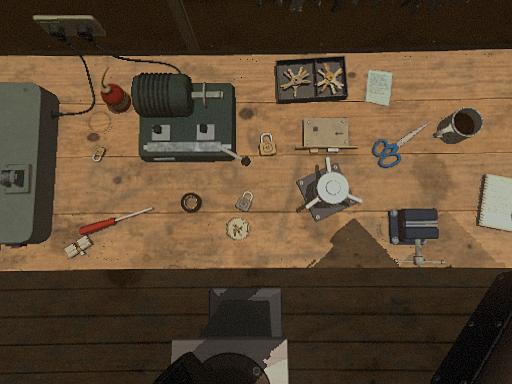

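View pics/side0.png

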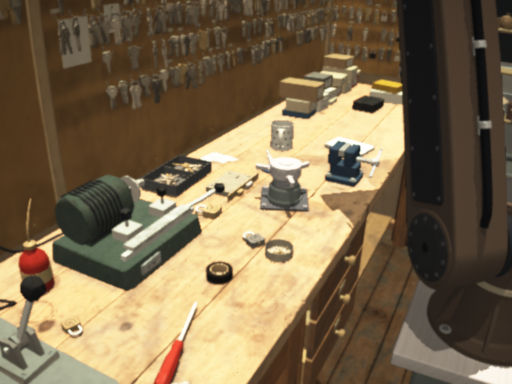

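The top view shows the lid at about (333,187), with ears pointing up (328,163), lower left (307,206) and lower right (360,202). The tin is at (237,229), the padlocks at (245,200) and (267,145), and the tape at (191,202). I'll zoom in on the lid.

```bash
cat > h.py <<'E'
from station import arm
import cv2,numpy as np
def ray(n,px,z):
    p=arm.camera_params(n);K=np.array([[p["fx"],0,p["cx"]],[0,p["fy"],p["cy"]],[0,0,1]])
    u=cv2.undistortPoints(np.array(px,float).reshape(-1,1,2),K,np.array(p["D"])).reshape(-1,2)
    T=np.array(p["T"]);d=np.c_[u,np.ones(len(u))]@T[:3,:3].T
    return T[:3,3]+d*((z-T[2,3])/d[:,2])[:,None]
def proj(n,P):
    p=arm.camera_params(n);K=np.array([[p["fx"],0,p["cx"]],[0,p["fy"],p["cy"]],[0,0,1]])
    Ti=np.linalg.inv(np.array(p["T"]))
    return cv2.projectPoints(np.array(P,float).reshape(-1,1,3),cv2.Rodrigues(Ti[:3,:3])[0],Ti[:3,3],K,np.array(p["D"]))[0].reshape(-1,2)
E
python3 - <<'E'
import cv2
a=cv2.imread('pics/top0.png')[145:235,280:400]; cv2.imwrite('pics/c0.png',cv2.resize(a,None,fx=6,fy=6,interpolation=cv2.INTER_CUBIC))
E
```

```text
(no output)
```

View pics/c0.png

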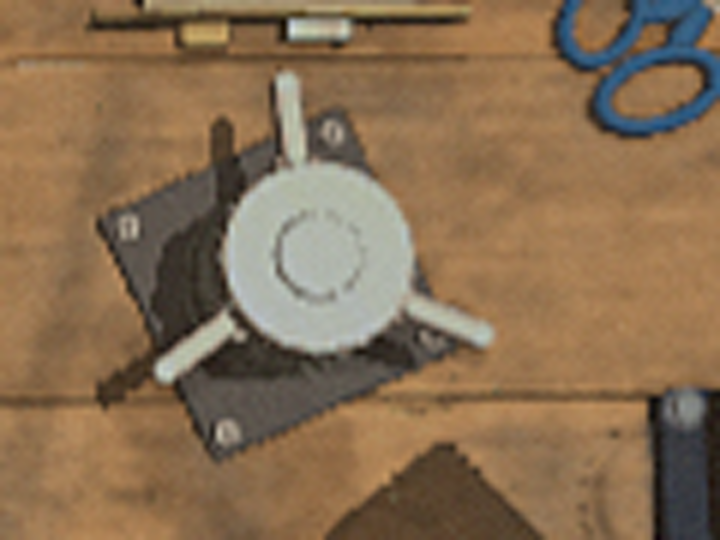

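The crop shows the lid disc centred at crop (318,257) and the ear tips at about (287,75), (165,375) and (488,337). Next I'll measure by mask.

```bash
cat >> h.py <<'E'
def lid(f,c0,z):
    """axis from disc (opened mask), ear angles from mask remnants; z=origin height"""
    hsv=cv2.cvtColor(f,cv2.COLOR_RGB2HSV)
    m=((hsv[...,1]<60)&(hsv[...,2]>120)).astype(np.uint8)
    ys,xs=np.nonzero(m)
    P=ray("top",np.c_[xs,ys],z+.018)-[*c0,0]
    r=np.hypot(P[:,0],P[:,1]);a=np.degrees(np.arctan2(P[:,1],P[:,0]))
    k=(r>.054)&(r<.088)
    b=a[k]; t=np.degrees(np.angle(np.exp(3j*np.radians(b)).mean()))/3
    return t,[(round(float(np.median((b-t-120*i+180)%360-180+t+120*i)[()] if 0 else np.median(x)),1),len(x)) for i in range(3) for x in [((b-t-120*i+180)%360-180)[abs((b-t-120*i+180)%360-180)<40]] if len(x)]
E
python3 - <<'E'
from h import *
f=cv2.imread('pics/top0.png')[:,:,::-1].copy()
g=lambda x,y:(280+(x+.5)/6-.5,145+(y+.5)/6-.5)
print(ray("top",[g(318,257),g(320,255)],.111))
t=ray("top",[g(287,75),g(165,375),g(488,337)],.093);print(t,t.mean(0))
c=(ray("top",[g(318,257)],.110)[0][:2]+t.mean(0)[:2])/2
print(c,np.degrees(np.arctan2(*(t[:,:2]-c).T[::-1])),np.hypot(*(t[:,:2]-c).T))
print(lid(f,c,.075))
# plate centre
hsv=[g(103,220),g(340,110),g(465,345),g(218,460)]
q=ray("top",hsv,.008);print(q,q.mean(0))
# loose things
for n,p in dict(tin=(237,229),tape=(191,202),steel=(245,200),brass=(267,145),plate=(326,135),vise=(412,225)).items(): print(n,ray("top",[p],.015)[0].round(3))
print(proj("side",[[*c,.11],[*c,.0]]))
E
cat >> h.py <<'E'
from scipy.spatial.transform import Rotation as Ro
C=np.array([.5538,-.2771])
def to(phi,R,z):
    """shift, turn in tool axes to straddle ear at phi (deg), tool x inward"""
    s=arm.get_state();M=Ro.from_euler('xyz',s["ee_rot"]).as_matrix()
    a=np.radians(phi);t=np.r_[C+R*np.array([np.cos(a),np.sin(a)]),z]
    d=M.T@(t-s["eef_pos"]);dy=(a+np.pi-s["ee_rot"][2]+np.pi)%(2*np.pi)-np.pi
    print("shift",d.round(4),"turn",round(-dy,4),"F",s["force"].round(2),"t",s["t"])
def where():
    s=arm.get_state();v=s["eef_pos"][:2]-C
    p=np.degrees(np.arctan2(v[1],v[0]));e=np.radians(p);f=s["force"]
    print("t %.2f phi %.1f R %.4f z %.4f yaw-180 %.1f Ft %.2f Fr %.2f Fz %.2f w %.4f q6 %.2f"%(s["t"],p,np.hypot(*v),s["eef_pos"][2],(np.degrees(s["ee_rot"][2])-180)%360,-f[0]*np.sin(e)+f[1]*np.cos(e),f[0]*np.cos(e)+f[1]*np.sin(e),f[2],s["width"],s["q"][5]))
E
python3 -c "
from h import *
to(6,.072,.18);to(6,.072,.064)"
```

```text
shift [-0.4476  0.1612  0.0459] turn 0.3419 F [-0.57  0.71 -0.18] t 0.1
shift [-0.4476  0.1611  0.1619] turn 0.3419 F [-0.57  0.71 -0.18] t 0.1
```

```bash
python3 nudge.py '[[0.03,-0.03,0.01,0,0.02],[0.03,-0.06,0.02,0,0.04],[0.03,-0.09,0.03,0,0.07],[0.03,-0.12,0.04,0,0.09],[0.03,-0.15,0.05,0,0.11],[0.03,-0.18,0.065,0,0.14],[0.03,-0.21,0.075,0,0.16],[0.03,-0.24,0.085,0,0.18],[0.03,-0.27,0.095,0,0.21],[0.03,-0.30,0.11,0,0.23],[0.03,-0.33,0.12,0,0.25],[0.03,-0.36,0.13,0,0.27],[0.03,-0.39,0.14,0.01,0.3],[0.03,-0.42,0.15,0.02,0.32],[0.03,-0.435,0.156,0.03,0.33],[0.03,-0.445,0.16,0.04,0.34],[0.03,-0.4476,0.1612,0.046,0.342],[0.03,-0.4476,0.1612,0.046,0.342],[0.03,-0.4476,0.1612,0.046,0.342]]'
python3 -c "
from h import *
where();to(6,.072,.064)
f=arm.grab_frame('side');cv2.imwrite('pics/s1.png',cv2.resize(f[80:240,200:400,::-1],None,fx=3,fy=3))"
```

```text
t: 1.68
eef_pos: [0.6248, -0.2706, 0.1803]
ee_rot: [3.142, -0.001, -3.037]
force: [0.3, -0.7, 0.6]
width: 0.0297
gripper_force: 0.0
t 1.68 phi 5.2 R 0.0713 z 0.1803 yaw-180 6.0 Ft -0.76 Fr 0.22 Fz 0.58 w 0.0297 q6 -1.34
shift [-0.0008  0.001   0.1163] turn -0.0001 F [ 0.29 -0.74  0.58] t 1.6833
```

View pics/s1.png

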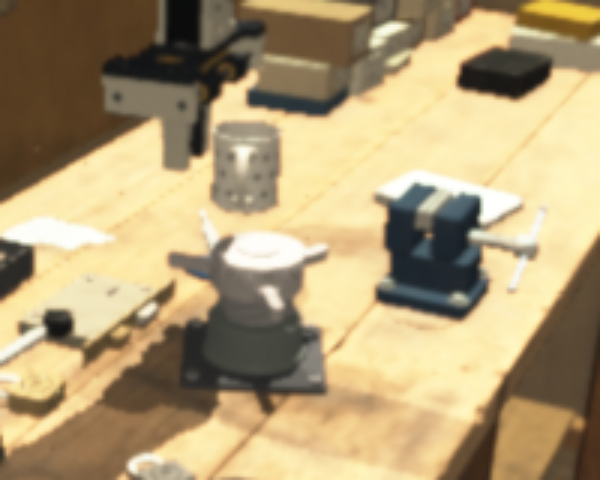

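The fingers (crop 180,150) hang above the far ear (crop 185,260), and the lid is intact. I'll descend now.

```bash
python3 nudge.py '[[0.03,-0.001,0.001,0.025,0],[0.03,-0.001,0.001,0.05,0],[0.03,-0.001,0.001,0.07,0],[0.03,-0.001,0.001,0.08,0],[0.03,-0.001,0.001,0.09,0],[0.03,-0.001,0.001,0.1,0],[0.03,-0.001,0.001,0.108,0],[0.03,-0.001,0.001,0.116,0],[0.026,-0.001,0.001,0.116,0]]'
python3 -c "
from h import *
where();to(6,.072,.064)
R=.072
for d in range(3,61,3):
  a=np.radians(d);print(d,round(R*(1-np.cos(a)),4),round(R*np.sin(a),4),round(-a,3))"
```

```text
t: 2.48
eef_pos: [0.6259, -0.2687, 0.0631]
ee_rot: [3.141, -0.002, -3.037]
force: [-0.5, -0.3, -1.3]
width: 0.0281
gripper_force: 0.0
t 2.48 phi 6.6 R 0.0726 z 0.0631 yaw-180 6.0 Ft -0.25 Fr -0.49 Fz -1.34 w 0.0281 q6 -1.35
shift [ 0.0006 -0.0008 -0.0009] turn -0.0002 F [-0.46 -0.31 -1.34] t 2.4833
3 0.0001 0.0038 -0.052
6 0.0004 0.0075 -0.105
9 0.0009 0.0113 -0.157
12 0.0016 0.015 -0.209
15 0.0025 0.0186 -0.262
18 0.0035 0.0222 -0.314
21 0.0048 0.0258 -0.367
24 0.0062 0.0293 -0.419
27 0.0078 0.0327 -0.471
30 0.0096 0.036 -0.524
33 0.0116 0.0392 -0.576
36 0.0138 0.0423 -0.628
39 0.016 0.0453 -0.681
42 0.0185 0.0482 -0.733
45 0.0211 0.0509 -0.785
48 0.0238 0.0535 -0.838
51 0.0267 0.056 -0.89
54 0.0297 0.0582 -0.942
57 0.0328 0.0604 -0.995
60 0.036 0.0624 -1.047
```

```bash
python3 nudge.py '[[0.024,0.0001,0.0038,0,-0.052],[0.024,0.0004,0.0075,0,-0.105],[0.024,0.0009,0.0113,0,-0.157],[0.024,0.0016,0.015,0,-0.209],[0.024,0.0025,0.0186,0,-0.262],[0.024,0.0035,0.0222,0,-0.314],[0.024,0.0048,0.0258,0,-0.367],[0.024,0.0062,0.0293,0,-0.419],[0.024,0.0078,0.0327,0,-0.471]]'
cat > look.py <<'E'
import sys
from h import *
where()
for z in (.075,.0635): print(lid(arm.grab_frame('top'),C,z)) if z==.075 else 0
f=arm.grab_frame('side');cv2.imwrite('pics/side_%s.png'%sys.argv[1],f[:,:,::-1])
# height of lid from side view: boss/top rim of bright blob near axis column
g=f[140:215,255:320].astype(int);print("bright rows",[int((r.min(1)>170).sum()) for r in g][:50])
E
python3 look.py a
```

```text
t: 3.23
eef_pos: [0.6156, -0.2376, 0.0653]
ee_rot: [-3.141, 0.0, -2.563]
force: [0.1, -2.2, -1.6]
width: 0.024
gripper_force: 1.2
t 3.23 phi 32.6 R 0.0733 z 0.0653 yaw-180 33.1 Ft -1.88 Fr -1.08 Fz -1.58 w 0.0240 q6 -0.92
(np.float64(23.954360628790685), [(3.4, 64), (0.8, 61)])
bright rows [10, 11, 16, 17, 14, 10, 13, 15, 16, 17, 22, 22, 21, 18, 12, 2, 4, 13, 21, 21, 22, 23, 23, 24, 24, 24, 30, 39, 36, 33, 21, 18, 18, 17, 17, 22, 24, 25, 23, 22, 20, 18, 13, 13, 12, 11, 6, 10, 7, 5]
```

```bash
cat > look.py <<'E'
import sys
from h import *
where()
print(lid(arm.grab_frame('top'),C,.07))
f=arm.grab_frame('side');cv2.imwrite('pics/side_%s.png'%sys.argv[1],f[:,:,::-1])
for n in ('pics/side0.png','pics/side_%s.png'%sys.argv[1]):
    print(cv2.imread(n)[150:200,282:291].mean((1,2)).round().astype(int).tolist())
E
python3 look.py b
python3 nudge.py '[[0.024,0.0001,0.0038,0,-0.052],[0.024,0.0004,0.0075,0,-0.105],[0.024,0.0009,0.0113,0,-0.157]]'
python3 look.py c
```

```text
t 3.33 phi 33.0 R 0.0736 z 0.0653 yaw-180 33.1 Ft -0.07 Fr 0.39 Fz -0.42 w 0.0240 q6 -0.92
(np.float64(24.87804669589679), [(3.9, 61), (0.6, 64)])
[167, 196, 211, 215, 216, 216, 220, 238, 250, 252, 252, 252, 252, 251, 241, 234, 250, 252, 249, 220, 154, 123, 118, 117, 123, 152, 179, 178, 164, 149, 135, 118, 101, 93, 91, 88, 89, 87, 80, 73, 82, 88, 84, 78, 76, 76, 76, 76, 76, 76]
[166, 195, 211, 215, 215, 215, 214, 223, 238, 244, 247, 249, 251, 251, 246, 233, 247, 252, 250, 236, 176, 137, 122, 115, 114, 114, 115, 115, 115, 115, 109, 96, 87, 87, 86, 84, 86, 86, 80, 77, 93, 99, 88, 78, 77, 77, 77, 76, 76, 76]
t: 3.68
eef_pos: [0.6091, -0.2287, 0.065]
ee_rot: [-3.14, 0.0, -2.408]
force: [0.9, -2.9, 1.0]
width: 0.0238
gripper_force: 1.2
t 3.68 phi 41.2 R 0.0734 z 0.0650 yaw-180 42.0 Ft -2.77 Fr -1.18 Fz 0.95 w 0.0238 q6 -0.78
(np.float64(32.59987209571174), [(3.8, 57), (1.4, 61)])
[167, 196, 211, 215, 216, 216, 220, 238, 250, 252, 252, 252, 252, 251, 241, 234, 250, 252, 249, 220, 154, 123, 118, 117, 123, 152, 179, 178, 164, 149, 135, 118, 101, 93, 91, 88, 89, 87, 80, 73, 82, 88, 84, 78, 76, 76, 76, 76, 76, 76]
[165, 185, 183, 173, 161, 149, 144, 151, 171, 188, 194, 202, 212, 216, 213, 204, 217, 221, 219, 206, 161, 129, 120, 116, 115, 115, 116, 116, 115, 114, 107, 93, 86, 87, 86, 84, 86, 86, 80, 79, 97, 100, 88, 78, 77, 77, 76, 76, 76, 76]
```

```bash
sed -i "s#^for n in.*#for n in ['pics/side_%s.png'%sys.argv[1]]:#; s#150:200#166:200#" look.py
for k in d e; do python3 nudge.py '[[0.024,0.0003,0.0038,0,-0.052],[0.024,0.0006,0.0075,0,-0.105],[0.024,0.0012,0.0113,0,-0.157]]' >/dev/null
python3 look.py $k; done
```

```text
t 4.03 phi 50.4 R 0.0732 z 0.0647 yaw-180 51.0 Ft -2.02 Fr 0.08 Fz 0.02 w 0.0242 q6 -0.63
(np.float64(40.522909967594536), [(3.3, 49), (3.0, 51)])
[116, 126, 129, 149, 203, 241, 249, 247, 222, 156, 117, 108, 104, 103, 104, 104, 105, 104, 100, 91, 87, 86, 79, 71, 79, 88, 83, 75, 74, 73, 73, 73, 73, 73]
t 4.38 phi 59.0 R 0.0727 z 0.0647 yaw-180 59.9 Ft -3.42 Fr -1.78 Fz -0.76 w 0.0239 q6 -0.49
(np.float64(49.822123771219374), [(2.5, 55), (4.0, 36)])
[115, 115, 115, 116, 127, 160, 188, 189, 145, 117, 110, 107, 107, 108, 108, 107, 107, 106, 101, 89, 86, 86, 78, 67, 69, 75, 74, 71, 71, 71, 71, 70, 70, 70]
```

```bash
python3 -c "
import cv2
a=[cv2.imread('pics/side_%s.png'%k)[130:220,230:330] for k in 'be']
cv2.imwrite('pics/v1.png',cv2.resize(cv2.hconcat(a),None,fx=4,fy=4,interpolation=2))"; python3 -c "
from h import *
where()"
```

```text
t 4.48 phi 59.6 R 0.0727 z 0.0647 yaw-180 59.8 Ft -0.30 Fr -0.88 Fz -0.09 w 0.0242 q6 -0.49
```

View pics/v1.png

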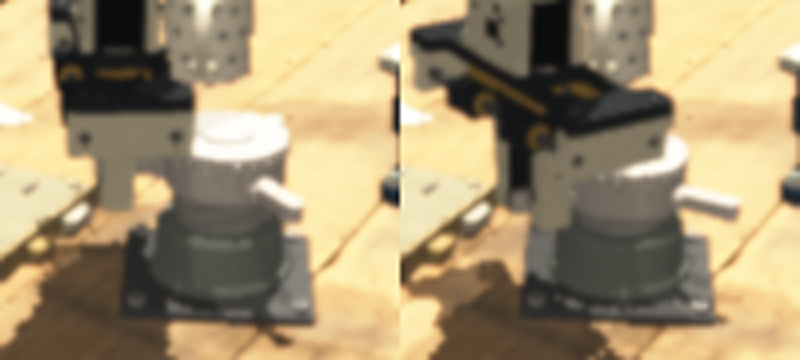

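The right-hand view shows the lid dropped: its rim is about 5 px lower than in the left one. Now I'll screw forward while lowering the fingers.

```bash
python3 nudge.py '[[0.024,0.0001,-0.0038,0.002,0.052],[0.024,0.0004,-0.0075,0.004,0.105],[0.024,0.0009,-0.0113,0.006,0.157],[0.024,0.0016,-0.015,0.008,0.209],[0.024,0.0025,-0.0186,0.009,0.262],[0.024,0.0035,-0.0222,0.01,0.314],[0.024,0.0048,-0.0258,0.01,0.367],[0.024,0.0062,-0.0293,0.01,0.419],[0.024,0.0078,-0.0327,0.01,0.471],[0.024,0.0096,-0.036,0.01,0.524]]'
python3 look.py f
```

```text
t: 5.32
eef_pos: [0.617, -0.2407, 0.0545]
ee_rot: [3.141, -0.0, -2.626]
force: [-0.7, 1.4, 0.9]
width: 0.024
gripper_force: 0.6
t 5.32 phi 30.0 R 0.0730 z 0.0545 yaw-180 29.5 Ft 1.50 Fr 0.10 Fz 0.91 w 0.0240 q6 -0.98
(np.float64(28.676070311616627), [(3.7, 53), (1.8, 56)])
[252, 252, 248, 237, 248, 252, 252, 246, 188, 134, 121, 116, 114, 114, 115, 115, 115, 115, 110, 98, 89, 87, 79, 72, 84, 96, 88, 79, 77, 77, 77, 77, 76, 76]
```

```bash
python3 nudge.py '[[0.024,0.0001,-0.0038,0,0.052],[0.024,0.0004,-0.0075,0,0.105],[0.024,0.0009,-0.0113,0,0.157],[0.024,0.0016,-0.015,0,0.209],[0.024,0.0025,-0.0186,0,0.262],[0.024,0.0035,-0.0222,0,0.314],[0.024,0.0048,-0.0258,0,0.367],[0.024,0.0062,-0.0293,0,0.419],[0.024,0.0078,-0.0327,0,0.471],[0.024,0.0096,-0.036,0,0.524],[0.024,0.0116,-0.0392,0,0.576],[0.024,0.0138,-0.0423,0,0.628]]'
python3 look.py g
```

```text
t: 6.42
eef_pos: [0.6257, -0.2839, 0.0541]
ee_rot: [3.141, -0.001, 3.033]
force: [0.1, 1.8, -1.0]
width: 0.0239
gripper_force: 0.8
t 6.42 phi -5.4 R 0.0722 z 0.0541 yaw-180 353.8 Ft 1.80 Fr -0.12 Fz -1.02 w 0.0239 q6 -1.54
(np.float64(2.586494219487998), [(-0.5, 65), (-4.1, 44)])
[252, 252, 252, 248, 237, 247, 252, 251, 240, 178, 137, 117, 109, 112, 134, 167, 183, 175, 171, 172, 167, 156, 117, 90, 86, 85, 80, 72, 70, 70, 70, 70, 70, 69]
```

```bash
python3 nudge.py '[[0.024,0.0001,-0.0038,0,0.052],[0.024,0.0004,-0.0075,0,0.105],[0.024,0.0009,-0.0113,0,0.157],[0.024,0.0016,-0.015,0,0.209],[0.024,0.0025,-0.0186,0,0.262],[0.024,0.0035,-0.0222,0,0.314],[0.024,0.0048,-0.0258,0,0.367],[0.024,0.0062,-0.0293,0,0.419]]' >/dev/null
python3 look.py h
for i in 1 2; do python3 nudge.py '[[0.024,0.0001,-0.0019,0,0.026],[0.024,0.0001,-0.0038,0,0.052]]' >/dev/null; python3 -c "
from h import *
where()"; done
```

```text
t 7.18 phi -29.2 R 0.0721 z 0.0543 yaw-180 329.9 Ft 1.56 Fr -0.11 Fz -1.46 w 0.0238 q6 -1.91
(np.float64(-22.020206985351233), [(1.1, 30), (-3.6, 64)])
[210, 213, 208, 205, 201, 193, 204, 211, 217, 206, 150, 117, 110, 109, 108, 108, 112, 116, 110, 107, 104, 93, 80, 67, 66, 70, 72, 71, 70, 70, 70, 70, 70, 69]
t 7.45 phi -32.3 R 0.0722 z 0.0545 yaw-180 327.0 Ft 1.49 Fr -0.92 Fz -0.70 w 0.0241 q6 -1.95
t 7.62 phi -35.5 R 0.0722 z 0.0545 yaw-180 323.9 Ft 2.30 Fr -0.38 Fz -1.29 w 0.0239 q6 -2.00
```

```bash
w='from h import *
where()'
for i in 1 2; do python3 nudge.py '[[0.024,0.0001,-0.0015,0,0.02],[0.024,0.0001,-0.0025,0,0.035]]' >/dev/null; python3 -c "$w"; done
```

```text
t 7.78 phi -37.6 R 0.0722 z 0.0545 yaw-180 321.9 Ft 1.27 Fr -0.81 Fz -1.78 w 0.0237 q6 -2.03
t 7.95 phi -39.6 R 0.0721 z 0.0546 yaw-180 319.9 Ft 2.21 Fr -0.38 Fz -1.37 w 0.0236 q6 -2.07
```

```bash
w='from h import *
where()'
for i in 1 2; do python3 nudge.py '[[0.024,0.0001,-0.0015,0,0.02],[0.024,0.0001,-0.0025,0,0.035]]' >/dev/null; python3 -c "$w"; done
```

```text
t 8.12 phi -41.6 R 0.0720 z 0.0546 yaw-180 317.9 Ft 1.28 Fr -0.44 Fz -1.75 w 0.0241 q6 -2.10
t 8.28 phi -43.5 R 0.0721 z 0.0547 yaw-180 315.9 Ft 1.80 Fr -1.25 Fz -0.52 w 0.0239 q6 -2.13
```

```bash
w='from h import *
where()'
for i in 1 2; do python3 nudge.py '[[0.024,0.0001,-0.0015,0,0.02],[0.024,0.0001,-0.0025,0,0.035]]' >/dev/null; python3 -c "$w"; done
```

```text
t 8.45 phi -44.4 R 0.0721 z 0.0548 yaw-180 313.9 Ft 10.35 Fr -2.34 Fz -0.46 w 0.0237 q6 -2.16
t 8.62 phi -44.9 R 0.0719 z 0.0548 yaw-180 311.9 Ft 17.06 Fr -4.92 Fz -0.45 w 0.0242 q6 -2.19
```

Hard stop felt: the tangential force jumped from 2 to 17 N with no further motion. I'll back off to the centre of the gap, then look.

```bash
python3 nudge.py '[[0.024,0,0.003,0,-0.04],[0.024,0.0004,0.006,0,-0.08],[0.03,0.0005,0.0085,0,-0.11],[0.03,0.0005,0.0085,0,-0.11]]' >/dev/null
python3 look.py i; python3 -c "
import cv2
a=[cv2.imread('pics/side_%s.png'%k)[130:220,230:330] for k in 'ei']
cv2.imwrite('pics/v2.png',cv2.resize(cv2.hconcat(a),None,fx=4,fy=4,interpolation=2))"
```

```text
t 8.95 phi -40.7 R 0.0720 z 0.0547 yaw-180 318.3 Ft -0.06 Fr 0.65 Fz 0.40 w 0.0293 q6 -2.09
(np.float64(-49.52261182137403), [(-26.1, 3), (5.9, 55)])
[150, 156, 161, 161, 155, 142, 138, 139, 150, 166, 160, 130, 115, 111, 109, 108, 109, 109, 109, 110, 108, 101, 82, 67, 66, 70, 72, 71, 70, 70, 70, 70, 70, 69]
```

View pics/v2.png

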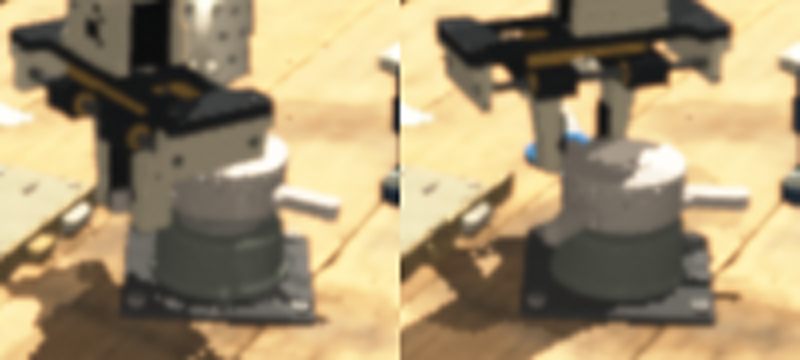

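The right-hand view shows the lid seated against the drum, with the fingers clear beside the ear. I'll lift off and take a final measurement.

```bash
python3 nudge.py '[[0.03,0,0,-0.01,0],[0.03,0,0,-0.025,0],[0.03,0,0,-0.05,0],[0.03,0,0,-0.09,0],[0.03,-0.03,0,-0.13,0],[0.03,-0.06,0,-0.16,0],[0.03,-0.09,0,-0.18,0],[0.03,-0.12,0,-0.19,0],[0.03,-0.14,0,-0.19,0],[0.03,-0.14,0,-0.19,0],[0.03,-0.14,0,-0.19,0]]'
python3 -c "
from h import *
t=arm.grab_frame('top');s=arm.grab_frame('side');print(lid(t,C,.055))
print(s[166:200,282:291].mean((1,2)).round().astype(int).tolist())
for z in (.075,.0635,.055): print(z,[proj('side',[[C[0]+.042*np.cos(a),C[1]+.042*np.sin(a),z+.035] for a in np.linspace(0,6.28,60)])[:,1].max()])
k=lambda a:cv2.resize(a[:,:,::-1],(400,300),interpolation=cv2.INTER_CUBIC)
cv2.imwrite('pics/fin.png',cv2.vconcat([cv2.hconcat([k(t[145:235,280:400]),k(s[130:220,230:350])]),cv2.hconcat([k(t),k(s)])]))"
```

```text
t: 9.97
eef_pos: [0.7126, -0.4179, 0.2436]
ee_rot: [-3.141, -0.001, 2.411]
force: [-0.1, 0.7, -0.8]
width: 0.0299
gripper_force: 0.0
(np.float64(nan), [])
[241, 241, 241, 241, 238, 222, 212, 237, 243, 241, 212, 153, 127, 120, 117, 116, 117, 117, 118, 119, 117, 106, 84, 72, 84, 97, 88, 79, 78, 78, 78, 77, 77, 77]
0.075 [np.float64(168.4443337204371)]
0.0635 [np.float64(172.53048875752594)]
0.055 [np.float64(175.53005552187153)]h.py:20: RuntimeWarning: Mean of empty slice.
  b=a[k]; t=np.degrees(np.angle(np.exp(3j*np.radians(b)).mean()))/3
  ret = ret.dtype.type(ret / rcount)
```

View pics/fin.png

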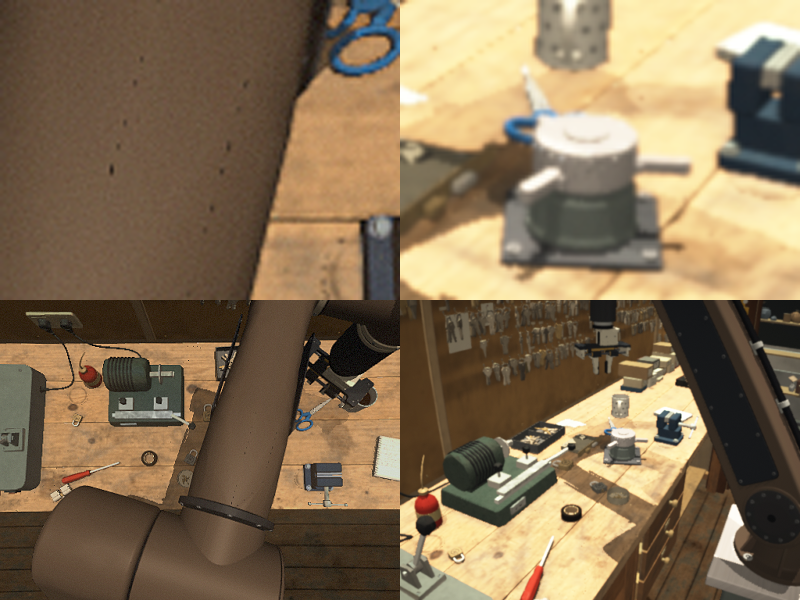

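The lid is seated: the rim has dropped 6.9 px in total against 7.1 px predicted. The gripper is clear and the loose items in view are undisturbed, so I'll hand in.

```bash
python3 -c "
from station import arm
print(arm.job_done())"
```

```text
the job is handed in; nothing more can be done
None
```

I turned the lid back until it dropped into the thread, screwed it clockwise onto its final stop (felt at about 17 N), let go clear of everything and handed the job in after about 10 s; no verdict came back.

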